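# Wedge a tool carrier up to the height gauge

## Task

Pick up the aluminium wedge and lay it in the steel channel of the green setting stand, thin end towards the carrier, then slide it under the carrier's roller until the brass button on the carrier has risen to the orange spring tip of the height gauge and lightly pushes it in, by about 1.5 mm. Leave the wedge lying there holding the carrier up; do not jam the gauge, do not lift the carrier or touch the gauge with the gripper, and do not disturb the other things on the bench.

Things in the scene. Friction and masses are not known exactly. Their poses are not given: they have to be found in the camera images.
- wedge: Aluminium wedge, 166 mm long (x), 36 mm wide (y), 0.35 kg. Origin: centre of its underside; x points to the thin end. The ramp rises 1 in 4, from 3 mm high at the thin end (x = +83 mm) to 38 mm at x = -57 mm; from there the tail is 38 mm high and ends in a flat face at x = -83 mm. Pushing it under the carrier takes 4 to 10 N until the gauge is touched, then clearly more, and it stays when let go.
- wedge_rib (a point): Middle of the blue grip rib on the wedge's tail: at x = -70 mm, y = 0 and 57 mm above the wedge's underside. The rib is 22 mm long in the wedge's x, 20 mm wide in its y, and stands from 38 to 76 mm above the underside.
- stand: Fixed green setting stand, base plate from x = -200 to +110 mm, y = -70 to +70 mm, its top 20 mm above the bench. Origin: on the bench straight under the carrier's roller. x points along the channel from its mouth to the carrier.
- channel (a point): Point on the channel's floor (20 mm above the bench, level with the base plate's top), mid-width, 130 mm before the roller (x = -130 mm of the stand). The wedge slides on this floor. From here on to x = +105 mm two steel rails, 10 mm high, 8 mm thick, 40 mm apart, guide it; towards the mouth they flare out to about 60 mm.
- roller_axis (a point): Axis of the brass roller under the carrier, over the stand's origin: 20 mm diameter, 30 mm long across the channel, turns freely. At rest its underside is 8 mm above the channel floor, so a wedge in the channel first meets it when its thin end is about 20 mm past it; then each 4 mm of sliding raises roller and carrier 1 mm.
- carrier: Dark steel tool carrier, 80 x 92 mm, on two posts of the stand; rises up to 32 mm, sinks by its own weight (6 to 10 N). Origin: centre of the top of its brass button (18 mm diameter), at x = +45 mm, y = 0 of the stand, 72 mm above the bench at rest. Its front face is at x = -15 mm of the stand; a tool holder on it reaches 93 mm above the bench at rest.
- gauge: Height gauge on the stand: blue foot, steel column 184 mm high, red clamp, arm over the brass button, and under it an orange spring tip (12 mm diameter) facing down at the button: the height mark. Origin: foot of the column on the bench, at x = +60, y = +75 mm of the stand. The tip is set anew each time, 5 to 17 mm above the resting button; no pose tells where: see or feel it.
- gauge_foot (a point): Top of the gauge's blue foot, 14 mm above the bench. How the gauge feels: at first touch its tip pushes the button back with about 2 N, then with 2.5 N more for each mm it is pushed in; it has 8 mm of travel, then a hard stop.
- setup_block: Bystander: steel block with holes, 50 x 70 x 25 mm, origin at the centre of its underside.
- oil_can: Bystander: blue oil can, 72 mm diameter, 150 mm high, origin at the centre of its underside.
- chuck_key: Bystander: steel T-shaped chuck key lying on the bench, 140 mm long, origin on the bench under its shaft.
- spare_holder: Bystander: dark steel tool holder with a bolt on top, 80 mm high, origin at the centre of its underside.
- screwdriver: Bystander: screwdriver with a red handle.
- mallet: Bystander: brass-headed hammer.
- collet: Bystander: steel collar, 44 mm diameter, 35 mm high.
Things that resemble listed ones, but are neither listed nor needed, are in the scene too. Several things look just like the wedge: the one meant starts farthest to the robot's left.

How it is judged:
On the way:
1. the wedge, sliding under the roller, has begun to raise the carrier (3 mm or more) (distance of carrier from where it was at the start of the episode above 0.003 m and contact force between wedge and carrier above 2 N), for 0.1 s.
At the end, for the whole second after the job is handed in: The wedge lies flat on the channel floor, along the channel and at rest, holding the carrier up, and the brass button pushes on the gauge's spring tip with 2.6 to 9.5 N (tip pushed in by about 0.3 to 3 mm) (contact force between carrier and gauge between 2.6 and 9.5 N and contact force between wedge and carrier above 4 N and z of wedge in the frame of stand between 0.017 and 0.023 m and angle between wedge's own z axis and vertical below 0.05 rad and angle between the x axis of wedge and the x axis of stand, either way round below 0.12 rad and linear speed of each of wedge, carrier below 0.005 m/s); the robot touches nothing.
It fails at once if the gauge is jammed: button pressed on its tip with more than 16 N (contact force between carrier and gauge above 16 N).
It fails at once if the robot lifts or pushes the carrier itself (more than 1 N) (contact force between the arm and carrier above 1 N).
It fails at once if the robot knocks the gauge (more than 1 N) (contact force between the arm and gauge above 1 N).
It fails at once if a bystander is shifted by more than 20 mm (distance of any of setup_block, oil_can, chuck_key, spare_holder, screwdriver, mallet, collet from where it was at the start of the episode above 0.02 m).
It also fails if it takes over 67 s, if anything falls off the work surface, if the arm or the gripper's body presses on something with over 40 N, if the wrist force passes 120 N, or if a joint passes its speed limit or range.

## Robot

A 6-joint arm with a two-finger parallel gripper is mounted at the origin on the work surface. World frame = base frame: x ahead of the robot, y to its left, z up, the work surface at z = 0. Lengths are in m, angles in rad, forces in N, time in s.
With the tool pointing down it reaches from about 0.3 to 0.875 m from the base axis. Payload 6.4 kg.
Tool frame: the origin (TCP) lies at the centre of the arm's flange, where the gripper is bolted on; the fingertips stand 173 mm ahead of it and the grasp point (between the pads) lies 155 mm ahead of it; z points along the fingers, x is the direction in which the jaws open and shut, and the axes are right-handed (so a half turn about z gives the same grasp; the last joint's range is limited). The gripper opens to 85 mm and grips with 20 to 120 N. Pads are 22 mm wide; open, the fingers measure 114 mm over their backs; the gripper's body (76 mm by 85 mm) begins 54 mm behind the grasp point. The pads swing forward as they close: fully open they stand 13 mm farther back than shut.
Start: joints at [0.895, 0.181, 1.607, -0, 1.354, -0.206], TCP at [0.26, 0.513, 0.405] pointing down, gripper open.
Joint ranges: [-2.99, 2.99], [-0.89, 2.07], [0.3, 2.58], [-1.14, 4.28], [0, 2.63], [-3.12, 3.12]. Speed limits (rad/s): [2.57, 2.57, 3.01, 3.14, 3.14, 3.14].

## Interface

Orientations are given as a unit quaternion [w, x, y, z].
In Python, from bench import ctrl gives the robot as it stands. The module is installed in compiled form; this text tells all that it offers.
- The arm moves only by the tool move_arm, never from a script. Its argument "moves" is a list of rows, each an object of numbers: "gripper": the opening in per cent of the stroke, from 0 (shut) to 100 (fully open); "x", "y", "z": the shift along the tool's x, y, z in cm; "roll": the turn about the tool's z in degrees. In form: [{"gripper": .., "x": .., "y": .., "z": .., "roll": ..}, ...]. A call has 1 to 5 rows; each row shifts and turns the commanded pose from where the row before left it, along the tool's axes as they then stand; what a row does not reach is not made up. A row lasts 1/8 s, in which the tool goes at most 62.5 mm and 10.7 degrees, less where a joint would pass 70% of its speed; a pose out of reach is approached as far as the arm can. A call is refused whole if a number of a shift passes 6.25 or a number of a turn 10.7, either way. A call with a gripper value outside its range is refused whole. The fingers move at their own pace and stop on an object; the grip force is fixed at half the most. Time passes only in rows, so rows that do not move let the fingers close. It gives the time, the measured TCP pose, the force and the opening at its end, in the units of the state.
- ctrl.get_obs(): the state, without advancing time (a new reading comes with each control period).
- ctrl.camera(name): name is "side" or "top" or "wrist"; returns a dict with "img" (384x512x3 uint8, red, green, blue), "fx", "fy", "cx", "cy" (pixels), "world_from_camera" (4x4, takes a point from camera to world coordinates); the wrist camera has in their place "tool_from_camera" (4x4, takes a point from camera to tool coordinates, whose origin is the TCP and whose axes are the tool frame's). Camera axes: x right, y up, looking along -z (the intrinsics and any distortion apply to the point x, -y, -z); pixel columns grow to the right and rows downward; lengths in m; the calibration is good to about 2 mm. A picture is of the moment at which its call begins: read the wrist's pose just before it. There is no depth.
- ctrl.hand_in(): hands the job in, once; it reports no verdict.
The state is a dict: "time_s": time; "q": joint angles; "dq": joint speeds; "joint_efforts": joint torques, N m; "eef_pos": TCP position; "eef_rot": TCP orientation; "wrist_force": force on the tool from outside, world axes, zero at the start; "torque": the same for the moment, N m; "opening": opening from 0.0 (shut) to 1.0 (fully open).
Only numpy, scipy, OpenCV 4.12 (cv2) and the standard library are available. Lean on these libraries where they do the work, as an engineer would, in place of code of your own. Each camera call takes 0.05 s, during which the arm holds its last target. There are 200 camera calls.

## Working session

There is one attempt and no reset: what is moved stays moved. The work goes in short steps, Python scripts to look and compute and a tool call to move; the robot and the scene stay as the last step left them, time stands still between calls to the robot, and variables do not carry over. Pictures are saved under pics/ and viewed, about 8 in all and at most 12, crops included, and the job is handed in when it is done.

Besides the shell and the picture viewer there is one more tool, called after "Emit:" as a command line: name --argument value ..., lists and objects as JSON in quotes. move_arm: Moves the arm, as the interface text tells. Its arguments: {"type":"object","properties":{"moves":{"type":"array","items":{"type":"object","properties":{"gripper":{"type":"number"},"x":{"type":"number"},"y":{"type":"number"},"z":{"type":"number"},"roll":{"type":"number"}}}}},"required":["moves"]}

```bash
mkdir -p pics; cat > h.py <<'E'
import numpy as np, cv2
from bench import ctrl
from scipy.spatial.transform import Rotation as R
def T_tool():
    o=ctrl.get_obs(); T=np.eye(4); q=o["eef_rot"]; T[:3,:3]=R.from_quat([q[1],q[2],q[3],q[0]]).as_matrix(); T[:3,3]=o["eef_pos"]; return T
def cam(n):
    T=T_tool(); c=ctrl.camera(n)
    c["T"]=T@np.array(c["tool_from_camera"]) if n=="wrist" else np.array(c["world_from_camera"])
    return c
def ray(c,u,v):
    d=np.array([(u-c["cx"])/c["fx"],-(v-c["cy"])/c["fy"],-1.]); return c["T"][:3,3],c["T"][:3,:3]@d
def onz(c,u,v,z):
    o,d=ray(c,u,v); return o+d*(z-o[2])/d[2]
def proj(c,p):
    q=np.linalg.inv(c["T"])@np.append(p,1); return np.array([c["cx"]-c["fx"]*q[0]/q[2],c["cy"]+c["fy"]*q[1]/q[2]])
def tri(c1,p1,c2,p2):
    o1,d1=ray(c1,*p1);o2,d2=ray(c2,*p2)
    s=np.linalg.lstsq(np.c_[d1,-d2],o2-o1,rcond=None)[0]
    a=o1+d1*s[0];b=o2+d2*s[1]; return (a+b)/2,np.linalg.norm(a-b)
def save(n,im,k=1): cv2.imwrite("pics/"+n+".png",cv2.resize(im[:,:,::-1],None,fx=k,fy=k,interpolation=cv2.INTER_CUBIC))
E
python3 - <<'E'
from h import *
import pickle
d={}
for n in("top","side","wrist"):
    c=cam(n); d[n]=c; save(n,c["img"],1.5); print(n,[k for k in c],c["fx"],c["fy"],c["cx"],c["cy"],c["T"].round(3).tolist())
pickle.dump(d,open("c0.pkl","wb")); print(ctrl.get_obs())
E
```

```text
top ['img', 'fx', 'fy', 'cx', 'cy', 'world_from_camera', 'T'] 419.5303155838752 419.5303155838752 254.4881515317657 196.4371682951925 [[0.058, 0.976, -0.21, 0.245], [-0.998, 0.056, -0.017, 0.024], [-0.004, 0.211, 0.977, 1.342], [0.0, 0.0, 0.0, 1.0]]
side ['img', 'fx', 'fy', 'cx', 'cy', 'world_from_camera', 'T'] 375.1845745463153 375.1845745463153 258.77128476076797 183.76743161127013 [[0.972, 0.15, -0.181, 0.306], [-0.235, 0.626, -0.744, -0.928], [0.002, 0.765, 0.644, 0.873], [0.0, 0.0, 0.0, 1.0]]
wrist ['img', 'fx', 'fy', 'cx', 'cy', 'tool_from_camera', 'T'] 272.03656354206913 272.03656354206913 254.94323380084242 189.9189925616941 [[0.453, -0.842, -0.292, 0.185], [0.892, 0.427, 0.15, 0.552], [-0.001, -0.328, 0.945, 0.373], [0.0, 0.0, 0.0, 1.0]]
{'time_s': 0.15, 'q': array([ 8.94699903e-01,  1.81347873e-01,  1.60777611e+00, -1.15413146e-05,
        1.35382883e+00, -2.06289040e-01]), 'dq': array([ 9.76415829e-05, -1.09615768e-03, -3.11364783e-03,  7.07534953e-04,
        5.13385090e-04, -1.48717119e-03]), 'joint_efforts': array([ 1.65438611e-03, -4.45258677e+01, -3.51694143e+01, -2.63213315e-04,
        5.84176742e-03,  4.68956364e-05]), 'eef_pos': array([0.26016406, 0.51255354, 0.40400469]), 'eef_rot': array([ 2.34795193e-04,  8.52265115e-01,  5.23109655e-01, -6.38284940e-04]), 'wrist_force': array([-0.43456224, -0.0755699 ,  0.31250078]), 'torque': array([0.0026583 , 0.0022108 , 0.01333358]), 'opening': 0.9979977602691407}
```

View pics/top.png

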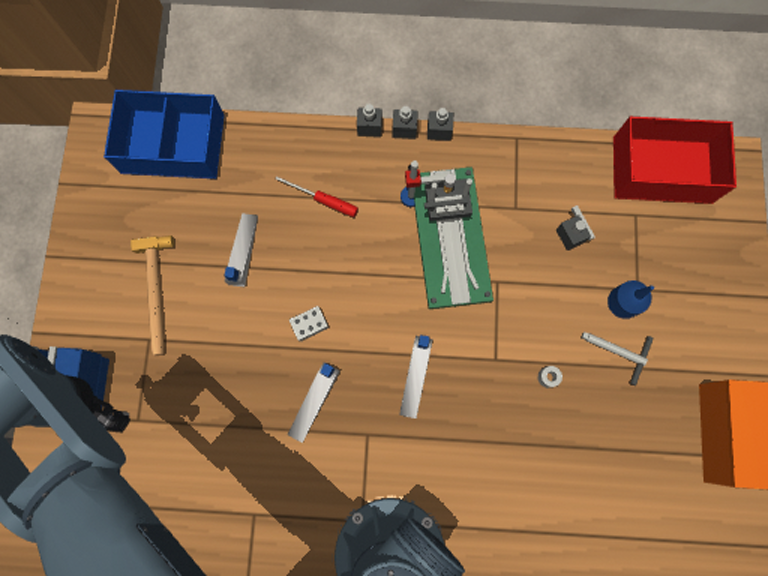

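View pics/side.png

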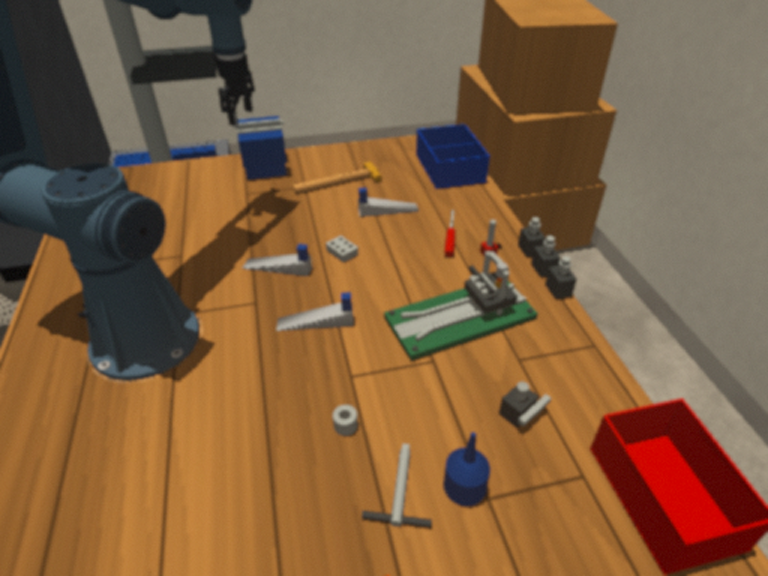

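Wedge look-alikes in the top picture, by rib pixel (768-wide): A (232,273), B (328,370), C (424,341). Image-left is robot-left (+y), so A is the one meant. Its thin end points up at (250,215). The stand's mouth is at (460,303) and its carrier at (448,195). Next I measure these.

```bash
cat > m0.py <<'E'
from h import *
import pickle
d=pickle.load(open("c0.pkl","rb")); t,s=d["top"],d["side"]
hsv=lambda im: cv2.cvtColor(im,cv2.COLOR_RGB2HSV)
H=hsv(t["img"]); g=cv2.inRange(H,(45,80,40),(85,255,255))
n,l,st,ce=cv2.connectedComponentsWithStats(g); 
ys,xs=np.where(g>0); k=(xs>260)&(xs<340)&(ys>105)&(ys<215); P=np.array([onz(t,x,y,.02)[:2] for x,y in zip(xs[k],ys[k])],np.float32)
r=cv2.minAreaRect(P); print("stand",r, cv2.boxPoints(r).round(3).tolist())
for nm,c in(("top",t),("side",s)):
    b=cv2.inRange(hsv(c["img"]),(105,130,40),(125,255,255)); n,l,st,ce=cv2.connectedComponentsWithStats(b)
    print(nm,[(ce[i].round(1).tolist(),int(st[i,4])) for i in range(1,n) if st[i,4]>15])
# wedge A silhouette top (grey bright, low saturation)
w=cv2.inRange(H,(0,0,110),(180,60,255)); w[:140]=0;w[195:]=0;w[:,:140]=0;w[:,175:]=0
ys,xs=np.where(w>0); print(xs.min(),xs.max(),ys.min(),ys.max(),len(xs)); 
r=cv2.minAreaRect(np.c_[xs,ys].astype(np.float32)); print(r,cv2.boxPoints(r).round(1).tolist())
E
python3 m0.py
```

```text
stand ((0.6709282398223877, -0.09571617841720581), (0.3079247772693634, 0.13900968432426453), 10.105226516723633) [[0.5070000290870667, -0.05400000140070915], [0.5320000052452087, -0.19099999964237213], [0.8349999785423279, -0.13699999451637268], [0.8100000023841858, -0.0]]
top [([109.5, 88.9], 4050), ([270.7, 131.7], 65), ([153.8, 182.3], 64), ([419.7, 199.0], 530), ([282.1, 227.4], 45), ([28.8, 234.9], 19), ([55.4, 244.8], 718), ([217.8, 246.4], 47)]
side [([301.3, 103.3], 1476), ([173.6, 95.4], 374), ([128.0, 100.7], 151), ([87.5, 105.7], 154), ([311.3, 313.2], 482)]
152 169 142 190 403
((159.9627227783203, 165.9932861328125), (12.492674827575684, 47.95167922973633), 10.17551040649414) [[149.60000610351562, 188.5], [158.10000610351562, 141.3000030517578], [170.3000030517578, 143.5], [161.89999389648438, 190.6999969482422]]
```

```bash
python3 - <<'E'
from h import *
import pickle
d=pickle.load(open("c0.pkl","rb"))
a=cv2.resize(d["top"]["img"][130:200,135:185],None,fx=7,fy=7,interpolation=cv2.INTER_CUBIC)
b=cv2.resize(d["top"]["img"][100:210,265:335],None,fx=4.4545,fy=4.4545,interpolation=cv2.INTER_CUBIC)[:490]
save("crop1",np.hstack([a[:490],b]))
E
```

```text
(no output)
```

View pics/crop1.png

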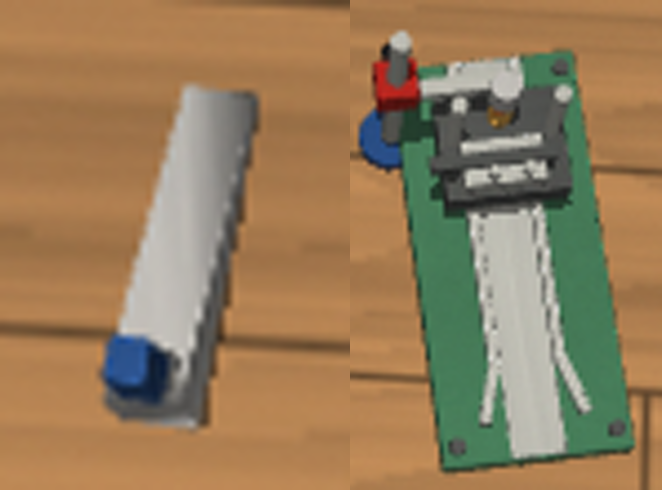

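```bash
python3 - <<'E'
from h import *
import pickle
t=pickle.load(open("c0.pkl","rb"))["top"]; s=pickle.load(open("c0.pkl","rb"))["side"]
f=lambda u,v:(u/7+135,v/7+130)
rib=onz(t,*f(125,360),.076); a=onz(t,*f(187,85),.003); b=onz(t,*f(258,95),.003)
e1=onz(t,*f(107,410),.038); e2=onz(t,*f(196,428),.0)
m=(a+b)/2; d=m-rib; print(rib,a,b,np.linalg.norm(a-b),"len rib-thin (153)",np.linalg.norm(d[:2]),"yaw",np.degrees(np.arctan2(d[1],d[0])),e1,e2)
# rib in side picture near (362,195)/1.5
H=cv2.cvtColor(s["img"],cv2.COLOR_RGB2HSV); k=cv2.inRange(H,(100,80,30),(130,255,255)); n,l,st,ce=cv2.connectedComponentsWithStats(k)
print([(ce[i].round(1).tolist(),int(st[i,4])) for i in range(1,n) if st[i,4]>10 and 100<ce[i][1]<230])
print(proj(s,[rib[0],rib[1],.057]), tri(t,f(125,360),s,(241,126)))
E
```

```text
[0.54747844 0.36448492 0.076     ] [0.70212722 0.36921206 0.003     ] [0.69902807 0.33463747 0.003     ] 0.03471320946843115 len rib-thin (153) 0.15361356196344828 yaw -4.690003591688827 [0.53265712 0.38033906 0.038     ] [0.53478416 0.3480282  0.        ]
[([301.4, 103.4], 1576), ([175.0, 101.7], 808), ([127.9, 100.7], 195), ([87.4, 105.7], 194), ([14.5, 106.3], 13), ([2.4, 111.7], 12), ([45.6, 120.8], 132), ([61.8, 117.5], 16), ([56.6, 124.8], 17), ([32.7, 127.0], 11), ([241.5, 128.8], 22), ([201.3, 167.3], 40), ([230.3, 200.0], 41)]
[241.22080269 129.76765446] (array([0.54746044, 0.36483571, 0.07467784]), np.float64(0.0006496849636286936))
```

Emit:
move_arm --moves '[{"roll": -7.4}, {"roll": -7.4}, {"roll": -7.4}, {"x": -2.1, "y": 5.0}, {"x": -2.1, "y": 5.0}]'

```text
validation failed for argument at $.mo...
```

Emit:
move_arm --moves '[{"x": -2.1, "y": 5.0}, {"x": -2.1, "y": 5.0}, {"x": -2.0, "y": 4.9}, {"x": -2.0, "y": 4.9}, {"z": 4}]'

```text
validation failed for argument at $.mo...
```

Emit:
move_arm --moves '[{"z": 4}, {}, {}]'

```text
validation failed for argument at $.mo...
```

```bash
python3 - <<'E'
from h import *
import pickle
c=cam("wrist"); pickle.dump(c,open("c1.pkl","wb")); save("w1",c["img"],1.5)
T=T_tool(); print(T.round(4)); print(proj(c,[.5475,.3645,.076]),ctrl.get_obs()["wrist_force"])
E
```

```text
[[ 4.527e-01  8.917e-01 -7.000e-04  2.602e-01]
 [ 8.917e-01 -4.527e-01 -8.000e-04  5.126e-01]
 [-1.100e-03 -2.000e-04 -1.000e+00  4.041e-01]
 [ 0.000e+00  0.000e+00  0.000e+00  1.000e+00]]
[253.31691673 378.64634173] [ 0.16112504  0.87010961 -0.16533167]
```

View pics/w1.png

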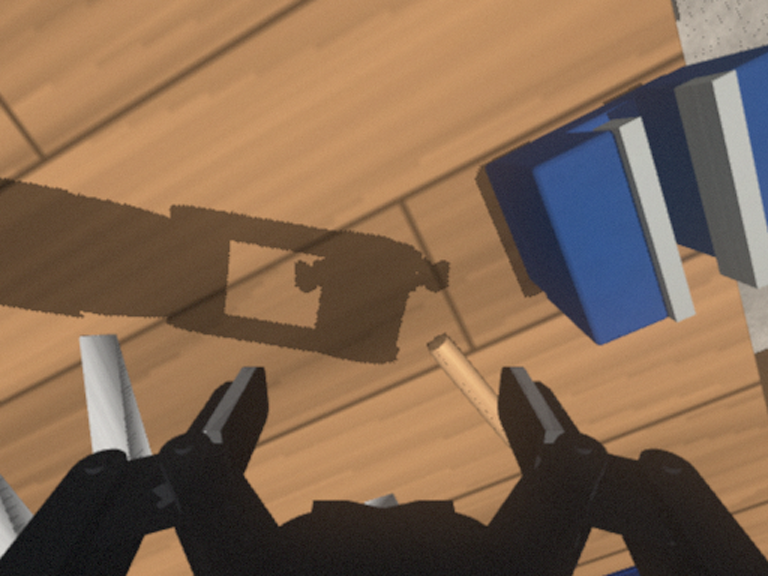

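The moves were refused because every row needs all its fields, so the picture shows the start view. I'll retry with full rows.

Emit:
move_arm --moves '[{"gripper": 100, "x": 0, "y": 0, "z": 0, "roll": -7.4}, {"gripper": 100, "x": 0, "y": 0, "z": 0, "roll": -7.4}, {"gripper": 100, "x": 0, "y": 0, "z": 0, "roll": -7.4}, {"gripper": 100, "x": -2.1, "y": 5, "z": 0, "roll": 0}, {"gripper": 100, "x": -2.1, "y": 5, "z": 0, "roll": 0}]'

```text
time_s: 0.82
eef_pos: [0.357, 0.4623, 0.4046]
eef_rot: [-0.0, 0.735, 0.678, -0.0]
wrist_force: [-0.6, 0.2, -0.6]
opening: 0.998
```

Emit:
move_arm --moves '[{"gripper": 100, "x": -2.1, "y": 5, "z": 0, "roll": 0}, {"gripper": 100, "x": -2.1, "y": 5, "z": 0, "roll": 0}, {"gripper": 100, "x": -2, "y": 4.9, "z": 0, "roll": 0}, {"gripper": 100, "x": -2, "y": 4.9, "z": 0, "roll": 0}, {"gripper": 100, "x": 0, "y": 0, "z": 4, "roll": 0}]'

```text
time_s: 1.45
eef_pos: [0.5515, 0.3625, 0.3677]
eef_rot: [0.002, 0.737, 0.676, 0.004]
wrist_force: [-0.5, 1.4, 0.1]
opening: 1.003
```

Emit:
move_arm --moves '[{"gripper": 100, "x": 0, "y": 0, "z": 4, "roll": 0}, {"gripper": 100, "x": 0, "y": 0, "z": 0, "roll": 0}, {"gripper": 100, "x": 0, "y": 0, "z": 0, "roll": 0}]'

```text
time_s: 1.82
eef_pos: [0.5475, 0.365, 0.3262]
eef_rot: [0.0, 0.736, 0.678, 0.001]
wrist_force: [0.5, -0.4, 0.9]
opening: 1.0
```

```bash
python3 - <<'E'
from h import *
import pickle
c=cam("wrist"); pickle.dump(c,open("c1.pkl","wb")); save("w2",c["img"],1.5)
T=T_tool(); print(T.round(4)); print(proj(c,[.5475,.3645,.076]),ctrl.get_obs()["wrist_force"])
E
```

```text
[[ 0.0818  0.9966  0.003   0.5477]
 [ 0.9966 -0.0818  0.0013  0.3652]
 [ 0.0015  0.0029 -1.      0.327 ]
 [ 0.      0.      0.      1.    ]]
[253.20392399 198.19453725] [-0.09625662 -0.14686651 -0.02932671]
```

View pics/w2.png

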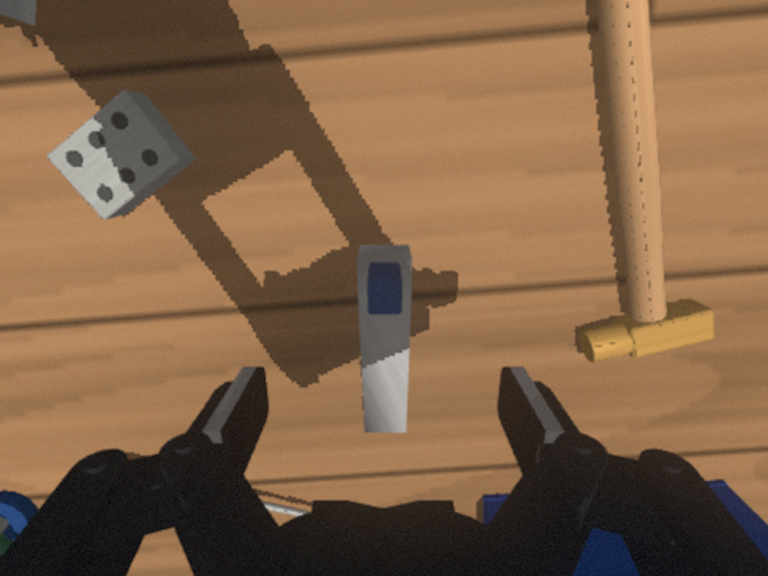

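```bash
python3 - <<'E'
from h import *
import pickle
c=pickle.load(open("c1.pkl","rb")); T=c["T"]
for p,z in(((385.5,313),.076),((384.5,245),.038),((385,432),.003),((363,432),.003),((407,432),.003)): print(p,onz(c,p[0]/1.5,p[1]/1.5,z).round(4))
E
```

```text
(385.5, 313) [0.5576 0.367  0.076 ]
(384.5, 245) [0.5262 0.3692 0.038 ]
(385, 432) [0.7005 0.3557 0.003 ]
(363, 432) [0.699  0.3367 0.003 ]
(407, 432) [0.7021 0.3748 0.003 ]
```

Both views agree within 3 mm (wrist: rib y 0.367, thin end x 0.7005, yaw −4.4°). I'll descend and grip.

Emit:
move_arm --moves '[{"gripper": 100, "x": 0.1, "y": 0, "z": 4, "roll": 0}, {"gripper": 100, "x": 0, "y": 0, "z": 4, "roll": 0}, {"gripper": 100, "x": 0, "y": 0, "z": 3, "roll": 0}, {"gripper": 0, "x": 0, "y": 0, "z": 0, "roll": 0}, {"gripper": 0, "x": 0, "y": 0, "z": 0, "roll": 0}]'

```text
time_s: 2.5
eef_pos: [0.5482, 0.3663, 0.2175]
eef_rot: [0.001, 0.736, 0.677, 0.002]
wrist_force: [0.1, -0.0, 0.4]
opening: 0.602
```

Emit:
move_arm --moves '[{"gripper": 0, "x": 0, "y": 0, "z": 0, "roll": 0}, {"gripper": 0, "x": 0, "y": 0, "z": 0, "roll": 0}, {"gripper": 0, "x": 0, "y": 0, "z": 0, "roll": 0}, {"gripper": 0, "x": 0, "y": 0, "z": 0, "roll": 0}]'

```text
time_s: 3.0
eef_pos: [0.548, 0.3661, 0.2169]
eef_rot: [0.001, 0.736, 0.677, 0.002]
wrist_force: [-0.6, 0.1, 6.2]
opening: 0.229
```

Gripped: opening 0.229 × 85 = 19.5 mm, matching the 20 mm rib. I'll lift, turn to the stand's yaw and carry it to before the mouth.

Emit:
move_arm --moves '[{"gripper": 0, "x": 0, "y": 0, "z": -4, "roll": 0}, {"gripper": 0, "x": 0, "y": 0, "z": -4, "roll": 0}, {"gripper": 0, "x": 0, "y": 0, "z": -3, "roll": 0}, {"gripper": 0, "x": 0, "y": 0, "z": 0, "roll": -7.4}, {"gripper": 0, "x": 0, "y": 0, "z": 0, "roll": -7.4}]'

```text
time_s: 3.62
eef_pos: [0.5469, 0.3655, 0.3251]
eef_rot: [-0.0, 0.641, 0.768, -0.0]
wrist_force: [-0.8, -0.0, -3.6]
opening: 0.223
```

Emit:
move_arm --moves '[{"gripper": 0, "x": -5.3, "y": -2.05, "z": 0, "roll": 0}, {"gripper": 0, "x": -5.3, "y": -2.05, "z": 0, "roll": 0}, {"gripper": 0, "x": -5.3, "y": -2.05, "z": 0, "roll": 0}, {"gripper": 0, "x": -5.3, "y": -2.05, "z": 0, "roll": 0}, {"gripper": 0, "x": -5.3, "y": -2.05, "z": 0, "roll": 0}]'

```text
time_s: 4.25
eef_pos: [0.4917, 0.0852, 0.3246]
eef_rot: [-0.0, 0.642, 0.767, -0.0]
wrist_force: [1.4, -0.5, -3.1]
opening: 0.223
```

Emit:
move_arm --moves '[{"gripper": 0, "x": -5.3, "y": -2.05, "z": 0, "roll": 0}, {"gripper": 0, "x": -5.3, "y": -2.05, "z": 0, "roll": 0}, {"gripper": 0, "x": -5.3, "y": -2.05, "z": 0, "roll": 0}, {"gripper": 0, "x": -5.2, "y": -2.1, "z": 0, "roll": 0}, {"gripper": 0, "x": 0, "y": 0, "z": 0, "roll": 0}]'

```text
time_s: 4.88
eef_pos: [0.4475, -0.1388, 0.325]
eef_rot: [0.0, 0.644, 0.765, -0.0]
wrist_force: [-0.3, 1.1, -3.7]
opening: 0.228
```

Emit:
move_arm --moves '[{"gripper": 0, "x": 0, "y": 0, "z": 0, "roll": 0}, {"gripper": 0, "x": 0, "y": 0, "z": 0, "roll": 0}]'

```text
time_s: 5.12
eef_pos: [0.4484, -0.1342, 0.3245]
eef_rot: [-0.0, 0.642, 0.767, 0.0]
wrist_force: [0.2, 0.3, -3.3]
opening: 0.222
```

```bash
python3 - <<'E'
from h import *
import pickle
w=cam("wrist");t=cam("top");s=cam("side"); pickle.dump((w,t,s),open("c2.pkl","wb"))
a=w["img"]; b=cv2.resize(t["img"][95:265,240:355],None,fx=3.3884,fy=3.3884,interpolation=cv2.INTER_CUBIC)[:576]
a=cv2.resize(a[:,136:376],None,fx=1.5,fy=1.5); save("w3",np.hstack([a,b[:576]])); print(a.shape,b.shape)
print(T_tool().round(4),ctrl.get_obs()["wrist_force"],ctrl.get_obs()["opening"])
f=lambda u,v:(265+(u-350)/4.4545,100+v/4.4545)
t0=pickle.load(open("c0.pkl","rb"))["top"]
for u,v in((511,212),(524.5,348)): 
    p=onz(t0,*f(u,v),.03)[:2]-[.7152,-.0878]; print("rail centre in stand",p@[.9845,.1754],p@[-.1754,.9845])
E
```

```text
(576, 360, 3) (576, 390, 3)
[[-1.771e-01  9.842e-01 -2.000e-04  4.486e-01]
 [ 9.842e-01  1.771e-01  2.000e-04 -1.343e-01]
 [ 2.000e-04 -1.000e-04 -1.000e+00  3.246e-01]
 [ 0.000e+00  0.000e+00  0.000e+00  1.000e+00]] [ 0.02208715 -0.28392218 -3.22216582] 0.227200667013602
rail centre in stand -0.016446983616456842 -0.00607236285013469
rail centre in stand -0.11999873963106607 -0.0011792345358860173
```

View pics/w3.png

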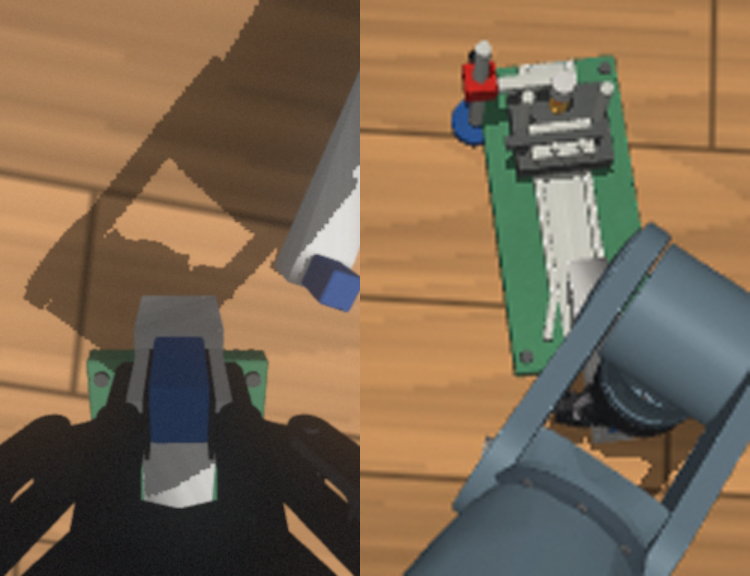

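The wrist view shows the mouth corners at (88,350) and (267,350), centred at column 177.5. The wedge tail's centre is at 178, so they line up. One line fit will check the stand's yaw.

```bash
python3 - <<'E'
from h import *
import pickle
t=pickle.load(open("c0.pkl","rb"))["top"]; w=pickle.load(open("c2.pkl","rb"))[0]
g=cv2.inRange(cv2.cvtColor(t["img"],cv2.COLOR_RGB2HSV),(45,80,40),(85,255,255)); g[:,:260]=0; g[:,340:]=0
L=[];Rr=[];W=[]
for v in range(142,198):
    x=np.where(g[v]>0)[0]; L.append(onz(t,x[0]-.5,v,.02)); Rr.append(onz(t,x[-1]+.5,v,.02))
    gap=np.where(g[v,x[0]:x[-1]]==0)[0]
for n,a in(("L",L),("R",Rr)):
    l=cv2.fitLine(np.array(a)[:,:2].astype(np.float32),cv2.DIST_HUBER,0,.01,.01).ravel(); l=l*np.sign(l[0]) if 0 else l
    p=np.array(l[2:])-[.7152,-.0878]; print(n,"yaw",np.degrees(np.arctan(l[1]/l[0])),"y in stand at x=-45..",p@[-.1754,.9845],p@[.9845,.1754])
# wrist corners at z=.02 in tool frame
T=T_tool()
for u,v in((88,350),(267,350),(100,380),(253,380)):
    q=np.linalg.inv(T)@np.append(onz(w,136+u/1.5,v/1.5,.02),1); print((u,v),q[:2].round(4))
E
```

```text
L yaw 10.075458 y in stand at x=-45.. 0.06948184114039718 -0.07911641439688082
R yaw 10.033339 y in stand at x=-45.. -0.06952355575806618 -0.08468163913157459
(88, 350) [-0.0671  0.0628]
(267, 350) [0.0675 0.063 ]
(100, 380) [-0.0598  0.0888]
(253, 380) [0.0585 0.0889]
```

Emit:
move_arm --moves '[{"gripper": 0, "x": 0, "y": -4, "z": 0, "roll": 0}, {"gripper": 0, "x": 0, "y": 0, "z": 4, "roll": 0}, {"gripper": 0, "x": 0, "y": 0, "z": 3.5, "roll": 0}, {"gripper": 0, "x": 0, "y": 0, "z": 0.9, "roll": 0}, {"gripper": 0, "x": 0, "y": 0, "z": 0, "roll": 0}]'

```text
time_s: 5.9
eef_pos: [0.4093, -0.1421, 0.2408]
eef_rot: [-0.0, 0.642, 0.767, -0.0]
wrist_force: [0.6, 0.1, -3.6]
opening: 0.227
```

Emit:
move_arm --moves '[{"gripper": 0, "x": 0, "y": 1, "z": 0, "roll": 0}, {"gripper": 0, "x": 0, "y": 1, "z": 0, "roll": 0}, {"gripper": 0, "x": 0, "y": 1, "z": 0, "roll": 0}, {"gripper": 0, "x": 0, "y": 1, "z": 0, "roll": 0}, {"gripper": 0, "x": 0, "y": 1, "z": 0, "roll": 0}]'

```text
time_s: 6.52
eef_pos: [0.459, -0.1335, 0.2407]
eef_rot: [0.0, 0.642, 0.767, 0.0]
wrist_force: [0.4, 0.1, -3.0]
opening: 0.219
```

Emit:
move_arm --moves '[{"gripper": 0, "x": 0, "y": 2, "z": 0, "roll": 0}, {"gripper": 0, "x": 0, "y": 2, "z": 0, "roll": 0}, {"gripper": 0, "x": 0, "y": 2, "z": 0, "roll": 0}, {"gripper": 0, "x": 0, "y": 0, "z": 0.2, "roll": 0}, {"gripper": 0, "x": 0, "y": 0, "z": 0, "roll": 0}]'

```text
time_s: 7.15
eef_pos: [0.5167, -0.1229, 0.238]
eef_rot: [-0.001, 0.642, 0.767, -0.0]
wrist_force: [-0.4, -0.6, -3.9]
opening: 0.226
```

Emit:
move_arm --moves '[{"gripper": 0, "x": 0, "y": 0, "z": 0.1, "roll": 0}, {"gripper": 0, "x": 0, "y": 0, "z": 0, "roll": 0}]'

```text
time_s: 7.4
eef_pos: [0.5169, -0.1232, 0.2377]
eef_rot: [-0.0, 0.642, 0.766, -0.0]
wrist_force: [0.1, 0.1, -2.3]
opening: 0.231
```

Emit:
move_arm --moves '[{"gripper": 0, "x": 0, "y": 0, "z": 0.1, "roll": 0}, {"gripper": 0, "x": 0, "y": 0, "z": 0, "roll": 0}]'

```text
time_s: 7.65
eef_pos: [0.5173, -0.1233, 0.237]
eef_rot: [0.0, 0.642, 0.766, 0.0]
wrist_force: [-1.1, 1.0, -0.3]
opening: 0.228
```

The wedge rests on the floor at TCP z 0.237, as predicted. Next I slide it towards the roller while watching the force along the channel.

Emit:
move_arm --moves '[{"gripper": 0, "x": 0, "y": 1.5, "z": 0, "roll": 0}, {"gripper": 0, "x": 0, "y": 1.5, "z": 0, "roll": 0}, {"gripper": 0, "x": 0, "y": 1.5, "z": 0, "roll": 0}, {"gripper": 0, "x": 0, "y": 0, "z": 0, "roll": 0}, {"gripper": 0, "x": 0, "y": 0, "z": 0, "roll": 0}]'

```text
time_s: 8.28
eef_pos: [0.5622, -0.1152, 0.237]
eef_rot: [0.001, 0.642, 0.767, 0.0]
wrist_force: [1.7, 1.3, 0.8]
opening: 0.224
```

Emit:
move_arm --moves '[{"gripper": 0, "x": 0, "y": 0.5, "z": 0, "roll": 0}, {"gripper": 0, "x": 0, "y": 0.5, "z": 0, "roll": 0}, {"gripper": 0, "x": 0, "y": 0, "z": 0, "roll": 0}]'

```text
time_s: 8.65
eef_pos: [0.5713, -0.1136, 0.2369]
eef_rot: [-0.0, 0.642, 0.766, -0.0]
wrist_force: [-1.4, -0.5, 3.2]
opening: 0.224
```

Emit:
move_arm --moves '[{"gripper": 0, "x": 0, "y": 0.5, "z": 0, "roll": 0}, {"gripper": 0, "x": 0, "y": 0, "z": 0, "roll": 0}]'

```text
time_s: 8.9
eef_pos: [0.5762, -0.1128, 0.237]
eef_rot: [0.0, 0.642, 0.766, -0.0]
wrist_force: [-1.9, -1.0, 4.3]
opening: 0.224
```

Emit:
move_arm --moves '[{"gripper": 0, "x": 0, "y": 0.5, "z": 0, "roll": 0}, {"gripper": 0, "x": 0, "y": 0, "z": 0, "roll": 0}]'

```text
time_s: 9.15
eef_pos: [0.5812, -0.1119, 0.2369]
eef_rot: [0.0, 0.642, 0.767, -0.0]
wrist_force: [-1.9, -1.2, 5.8]
opening: 0.226
```

Emit:
move_arm --moves '[{"gripper": 0, "x": 0, "y": 0.5, "z": 0, "roll": 0}, {"gripper": 0, "x": 0, "y": 0, "z": 0, "roll": 0}]'

```text
time_s: 9.4
eef_pos: [0.5856, -0.1111, 0.2369]
eef_rot: [-0.001, 0.642, 0.767, -0.001]
wrist_force: [-6.9, -1.2, 7.9]
opening: 0.23
```

Emit:
move_arm --moves '[{"gripper": 0, "x": 0, "y": 0.5, "z": 0, "roll": 0}, {"gripper": 0, "x": 0, "y": 0, "z": 0, "roll": 0}]'

```text
time_s: 9.65
eef_pos: [0.5898, -0.1104, 0.2369]
eef_rot: [-0.002, 0.642, 0.767, -0.002]
wrist_force: [-12.2, -1.8, 12.1]
opening: 0.228
```

Emit:
move_arm --moves '[{"gripper": 0, "x": 0, "y": 0, "z": -0.06, "roll": 0}, {"gripper": 0, "x": 0, "y": 0, "z": 0, "roll": 0}, {"gripper": 0, "x": 0, "y": 0, "z": 0, "roll": 0}]'

```text
time_s: 10.02
eef_pos: [0.5898, -0.1104, 0.2369]
eef_rot: [-0.002, 0.642, 0.767, -0.001]
wrist_force: [-9.0, -1.9, 6.9]
opening: 0.224
```

Emit:
move_arm --moves '[{"gripper": 0, "x": 0, "y": 0.4, "z": 0, "roll": 0}, {"gripper": 0, "x": 0, "y": 0, "z": 0, "roll": 0}]'

```text
time_s: 10.28
eef_pos: [0.5936, -0.1097, 0.2369]
eef_rot: [-0.002, 0.642, 0.766, -0.002]
wrist_force: [-10.9, -2.3, 9.1]
opening: 0.218
```

Emit:
move_arm --moves '[{"gripper": 0, "x": 0, "y": 0.4, "z": 0, "roll": 0}, {"gripper": 0, "x": 0, "y": 0, "z": 0, "roll": 0}]'

```text
time_s: 10.52
eef_pos: [0.5976, -0.109, 0.2369]
eef_rot: [-0.002, 0.642, 0.766, -0.002]
wrist_force: [-10.3, -2.7, 9.9]
opening: 0.226
```

Emit:
move_arm --moves '[{"gripper": 0, "x": 0, "y": 0.3, "z": -0.1, "roll": 0}, {"gripper": 0, "x": 0, "y": 0, "z": 0, "roll": 0}, {"gripper": 0, "x": 0, "y": 0, "z": 0, "roll": 0}]'

```text
time_s: 10.9
eef_pos: [0.6004, -0.1084, 0.2371]
eef_rot: [-0.002, 0.642, 0.766, -0.001]
wrist_force: [-8.6, -2.4, 2.4]
opening: 0.224
```

Emit:
move_arm --moves '[{"gripper": 0, "x": 0, "y": 0.3, "z": 0, "roll": 0}, {"gripper": 0, "x": 0, "y": 0, "z": 0, "roll": 0}]'

```text
time_s: 11.15
eef_pos: [0.6033, -0.1078, 0.2371]
eef_rot: [-0.002, 0.642, 0.766, -0.002]
wrist_force: [-8.9, -2.7, 3.0]
opening: 0.224
```

Emit:
move_arm --moves '[{"gripper": 0, "x": 0, "y": 0.3, "z": 0, "roll": 0}, {"gripper": 0, "x": 0, "y": 0, "z": 0, "roll": 0}]'

```text
time_s: 11.4
eef_pos: [0.6063, -0.1073, 0.2371]
eef_rot: [-0.002, 0.642, 0.766, -0.002]
wrist_force: [-8.4, -2.4, 2.9]
opening: 0.229
```

```bash
python3 - <<'E'
from h import *
import pickle
t=cam("top");s=cam("side"); pickle.dump((t,s),open("c3.pkl","wb"))
s0=pickle.load(open("c0.pkl","rb"))["side"]
k=5; f=lambda i:cv2.resize(i[140:240,285:365],None,fx=k,fy=k,interpolation=cv2.INTER_CUBIC)
save("s3",np.hstack([f(s0["img"]),f(s["img"])]))
S=lambda x,y,z:np.array([.7152+.9845*x-.1754*y,-.0878+.1754*x+.9845*y,z])
for n,z in(("rest",.072),("tiplow5",.077),("tip17",.089)): print(n,(proj(s,S(.045,0,z))-[285,140])*k)
E
```

```text
rest [233.97240675 241.16070082]
tiplow5 [234.94740432 235.36058581]
tip17 [237.30842311 221.31523737]
```

View pics/s3.png

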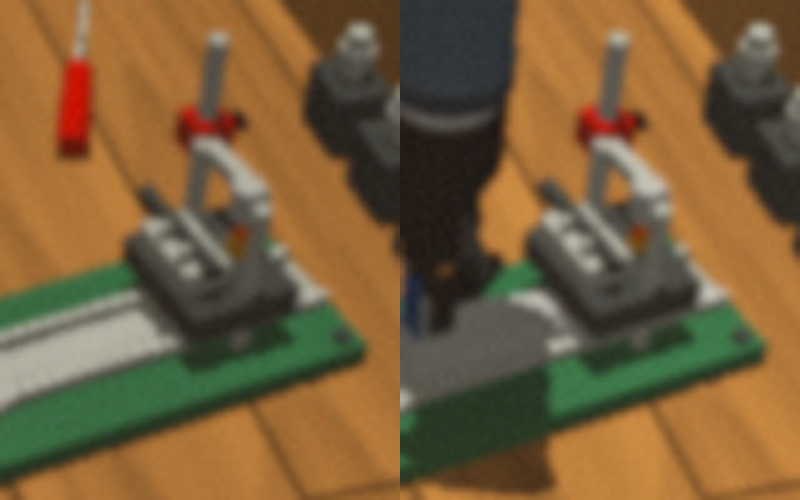

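The side view (left: start, right: now) shows the carrier raised and the orange tip above the button at about (238,238), but the gap is too small to resolve. So I'll go by feel: the sliding force is steady at about 8.7 N.

Emit:
move_arm --moves '[{"gripper": 0, "x": 0, "y": 0.3, "z": 0, "roll": 0}, {"gripper": 0, "x": 0, "y": 0, "z": 0, "roll": 0}]'

```text
time_s: 11.75
eef_pos: [0.6092, -0.1068, 0.2371]
eef_rot: [-0.002, 0.642, 0.766, -0.002]
wrist_force: [-8.9, -2.9, 2.8]
opening: 0.222
```

Emit:
move_arm --moves '[{"gripper": 0, "x": 0, "y": 0.3, "z": 0, "roll": 0}, {"gripper": 0, "x": 0, "y": 0, "z": 0, "roll": 0}]'

```text
time_s: 12.0
eef_pos: [0.6122, -0.1062, 0.2371]
eef_rot: [-0.002, 0.642, 0.766, -0.002]
wrist_force: [-8.1, -3.5, 2.9]
opening: 0.225
```

Emit:
move_arm --moves '[{"gripper": 0, "x": 0, "y": 0.3, "z": 0, "roll": 0}, {"gripper": 0, "x": 0, "y": 0, "z": 0, "roll": 0}]'

```text
time_s: 12.25
eef_pos: [0.6151, -0.1057, 0.2371]
eef_rot: [-0.002, 0.642, 0.766, -0.002]
wrist_force: [-8.6, -2.3, 2.9]
opening: 0.224
```

Emit:
move_arm --moves '[{"gripper": 0, "x": 0, "y": 0.3, "z": 0, "roll": 0}, {"gripper": 0, "x": 0, "y": 0, "z": 0, "roll": 0}]'

```text
time_s: 12.5
eef_pos: [0.6181, -0.1052, 0.237]
eef_rot: [-0.002, 0.642, 0.766, -0.002]
wrist_force: [-8.7, -3.0, 3.4]
opening: 0.224
```

Emit:
move_arm --moves '[{"gripper": 0, "x": 0, "y": 0.3, "z": 0, "roll": 0}, {"gripper": 0, "x": 0, "y": 0, "z": 0, "roll": 0}]'

```text
time_s: 12.75
eef_pos: [0.621, -0.1047, 0.237]
eef_rot: [-0.002, 0.642, 0.766, -0.002]
wrist_force: [-8.4, -2.5, 3.0]
opening: 0.223
```

Emit:
move_arm --moves '[{"gripper": 0, "x": 0, "y": 0.3, "z": 0, "roll": 0}, {"gripper": 0, "x": 0, "y": 0, "z": 0, "roll": 0}]'

```text
time_s: 13.0
eef_pos: [0.6236, -0.1043, 0.2369]
eef_rot: [-0.003, 0.642, 0.766, -0.002]
wrist_force: [-11.7, -2.2, 4.3]
opening: 0.225
```

Emit:
move_arm --moves '[{"gripper": 0, "x": 0, "y": 0.3, "z": 0, "roll": 0}, {"gripper": 0, "x": 0, "y": 0, "z": 0, "roll": 0}]'

```text
time_s: 13.25
eef_pos: [0.6262, -0.1038, 0.2369]
eef_rot: [-0.003, 0.642, 0.767, -0.002]
wrist_force: [-13.8, -3.7, 6.5]
opening: 0.229
```

Emit:
move_arm --moves '[{"gripper": 0, "x": 0, "y": 0.3, "z": 0, "roll": 0}, {"gripper": 0, "x": 0, "y": 0, "z": 0, "roll": 0}]'

```text
time_s: 13.5
eef_pos: [0.6289, -0.1033, 0.2369]
eef_rot: [-0.004, 0.642, 0.766, -0.003]
wrist_force: [-15.3, -3.6, 6.9]
opening: 0.225
```

The force rose from 8.7 N to 11.9, 14.2 and 15.7 N. The touch was at TCP x ≈ 0.622, and I'm now about 6.5 mm of slide past it, so about 1.6 mm pushed in. I'll release and go up.

Emit:
move_arm --moves '[{"gripper": 30, "x": 0, "y": 0, "z": 0, "roll": 0}, {"gripper": 60, "x": 0, "y": 0, "z": 0, "roll": 0}, {"gripper": 60, "x": 0, "y": 0, "z": 0, "roll": 0}, {"gripper": 60, "x": 0, "y": 0, "z": 0, "roll": 0}]'

```text
time_s: 14.0
eef_pos: [0.6316, -0.1027, 0.2383]
eef_rot: [0.0, 0.642, 0.767, 0.0]
wrist_force: [0.3, -0.1, 1.0]
opening: 0.595
```

Emit:
move_arm --moves '[{"gripper": 60, "x": 0, "y": 0, "z": -3, "roll": 0}, {"gripper": 60, "x": 0, "y": 0, "z": -4, "roll": 0}, {"gripper": 60, "x": 0, "y": -2, "z": -4, "roll": 0}, {"gripper": 60, "x": 0, "y": 0, "z": 0, "roll": 0}, {"gripper": 60, "x": 0, "y": 0, "z": 0, "roll": 0}]'

```text
time_s: 14.62
eef_pos: [0.6117, -0.1062, 0.3478]
eef_rot: [-0.0, 0.642, 0.766, 0.0]
wrist_force: [-1.1, -0.2, -0.6]
opening: 0.6
```

```bash
python3 - <<'E'
from h import *
import pickle
w=cam("wrist");s=cam("side"); pickle.dump((w,s),open("c4.pkl","wb"))
a=cv2.resize(w["img"][90:,136:376],None,fx=1.7,fy=1.7); b=cv2.resize(s["img"][140:240,285:365],None,fx=5,fy=5,interpolation=cv2.INTER_CUBIC)[:499]
save("w4",np.hstack([a[:499],b[:a[:499].shape[0]]])) if a.shape[0]>=499 else save("w4",a)
S=lambda x,y,z:np.array([.7152+.9845*x-.1754*y,-.0878+.1754*x+.9845*y,z])
print("pred rib front-top px in crop",(proj(w,S(-.0767,0,.096))-[136,90])*1.7, T_tool()[:3,3],ctrl.get_obs()["wrist_force"])
E
```

```text
pred rib front-top px in crop [200.85494953 233.0389615 ] [ 0.61155358 -0.10613034  0.3465814 ] [1.18624865 0.11126768 0.21879049]
```

View pics/w4.png

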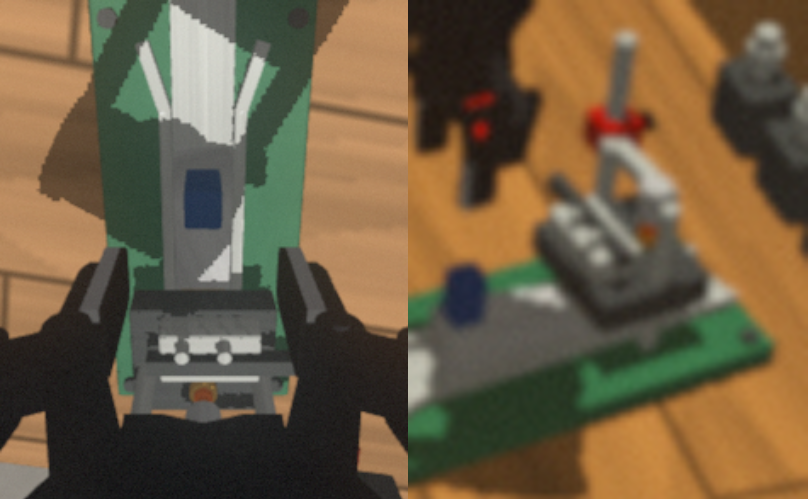

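The picture shows the wedge straight between the rails, with the rib's front top edge at (203,228). That is about 2.4 mm short of where I predicted, and 1.4 mm of that is the same offset seen at pick-up. The orange tip sits on the button at (203,393), and the hand is clear. Now I hand in.

```bash
python3 -c "
from bench import ctrl
print(ctrl.hand_in(), ctrl.get_obs()['time_s'])"
```

```text
the job is handed in; nothing more can be done
the job is handed in; nothing more can be done
```

I put the leftmost wedge in the channel, thin end towards the carrier, and slid it under the roller until the button pushed on the gauge tip. I then let go, drew the hand clear and handed the job in; no verdict is reported.

- **Gauge touch, by force:** the sliding force was steady at about 8.7 N, then rose to 11.9, 14.2 and 15.7 N. I stopped about 6.5 mm of slide past the touch. That is about 1.4–1.6 mm of tip travel, or roughly 6 N on the gauge. The gauge force itself was not measured.
- **Last look:** the wedge lay straight between the rails and the hand was free, with wrist force about zero apart from roughly 1 N of noise. I did not re-measure the bystanders; nothing in the forces or pictures suggested I had touched one.
- **Disagreements:** the final rib position read about 2.4 mm short of prediction. About 1.4 mm of that is the same camera offset seen at pick-up; the remaining 1 mm is slip or tilt, worth about 0.25 mm at the tip. The side picture was too coarse to check the gap at the tip. The first move calls were refused because the rows were incomplete; nothing moved.

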